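# Close the inclined thickness gauge on a wax block with its ratchet

### The job

A red wax block lies on the anvil of the inclined thickness gauge, waiting to be measured. Screw the gauge's spindle down onto the block by turning the black ratchet knob at its upper end clockwise (seen from above the knob), and keep turning until the ratchet has clearly slipped, by about a quarter turn but not more than a full turn; then let go, leaving the block clamped in its place. Do not shift the things standing round the gauge.

Things in the scene. Friction and masses are not known exactly. Their poses are not given: they have to be found in the camera images.
- gauge: inclined bench thickness gauge, fixed to the table: grey base plate 185x110x16 mm, blue C-frame 28 mm wide, 200 mm high. Origin on the table under the anvil's middle. The screw axis lies in its xz plane, 30 degrees from vertical: upward along it is (-0.5, 0, 0.866) in this frame. The frame's upper arm ends 53 mm below the knob's middle along the axis, its spine is on the +x side
- anvil (a point): middle of the anvil's steel face, where the underside of the block rests; in the gauge frame at (0, 0, 62) mm
- knob (a point): middle of the black ratchet knob, on the screw axis: round knurled cylinder 43 mm across, 34 mm long (17 mm either way along the axis), free all round, red line on top. z points up along the screw axis, away from the anvil; x and y turn with the knob. The knob sinks along the axis by 1.9 mm per rad (12 mm a turn) of the thimble as the spindle closes
- spindle: the sliding steel spindle (pressing face 20 mm across) with the thimble and knob that it carries
- thimble (a joint): rotation of the aluminium thimble and spindle screw, rad; 0 = wound open, grows as the knob is turned clockwise seen from above (closing); starts between 0 and 1.8, meets the block at about 3.1 and stops there. Turning takes 0.10 N m; it stays where it is left
- ratchet (a joint): how far the black knob has slipped on the thimble, rad; 0 at the start. Below 0.14 N m the knob carries the thimble round; when the spindle is tight on the block (about 20 N) it slips and this value grows with further clockwise turning. Turned anticlockwise, the knob drives the thimble back
- wax_block: red carved wax block 36x50x22 mm, loose, lying on the sloping anvil against its lower lip; origin in the middle of its underside
- clay_lump: bystander: loose ochre lump of modelling clay 56x89x36 mm
- stand: bystander: loose black stand with a pale ear, 65x70x116 mm
- mixing_cup: bystander: loose clear cup 43 mm across, 46 mm high
- extruder: bystander: loose coral crayon-shaped extruder standing upright, 34 mm across, 149 mm high
There are look-alikes about, which are no part of the job. What is shaped like the wax_block but grey or purple is not meant.

How it is judged:
By the outcome, as a careful person would: the job done as asked, in the order asked, and still so for the second after the job is handed in, with the robot touching nothing.
It also fails if it takes over 48 s, if anything falls off the work surface, if the arm or the gripper's body presses on something with over 40 N, if the wrist force passes 120 N, or if a joint passes its speed limit or range.

### The arm

A 7-joint arm with a two-finger parallel gripper is mounted at the origin on a cart in front of the work surface, level with it; the furniture and walls round the work are solid. World frame = base frame: x ahead of the robot, y to its left, z up, the work surface at z = 0. Lengths are in m, angles in rad, forces in N, time in s.
With the tool pointing down it reaches from about 0.425 to 0.875 m from the base axis. Payload 4.7 kg.
Tool frame: the origin (TCP) lies at the very end of the fingers, on their centre line; the grasp point (between the pads) lies 19 mm behind it; z points along the fingers, y is the line along which they close (so a half turn about z gives the same grasp; the last joint's range is limited). The gripper opens to 87 mm and grips with 3 to 60 N. Pads are 19 mm wide; open, the fingers measure 117 mm over their backs; the gripper's body (75 mm by 190 mm) begins 51 mm behind the grasp point.
Start: joints at [1.196, 0.321, -0.07, 1.45, 0.023, 1.371, -0.057], TCP at [0.246, -0.602, 0.223] pointing down, gripper open.
Joint ranges: [-2.86, 2.86], [-0.3, 2.09], [-1.38, 1.24], [0.06, 2.45], [-1.56, 4.7], [0.09, 2.05], [-2.69, 2.69]. Speed limits (rad/s): [2.57, 2.57, 3.14, 3.14, 3.14, 3.14, 3.14].

### API

Orientations are given as a rotation vector (axis times angle).
In Python, from bench import ctrl gives the robot as it stands.
- The arm moves only by the shell command python3 -m jog 'ROWS' [FORCE]. ROWS is JSON, a list that holds one entry, the list of rows, each a list of 7 numbers: the shift along the tool's x, y, z in mm, then the turn, a rotation vector about the tool's x, y, z in degrees, then the finger opening in mm, from 0 to 87. A call has 1 to 10 rows; each row is the pose to reach, as a shift and turn from the pose commanded when the call began, along the tool's axes at that moment; what a row does not reach only later rows make up. A row lasts 1/10 s, in which the tool goes at most 50 mm and 8.59 degrees, less where a joint would pass 70% of its speed; a pose out of reach is approached as far as the arm can. A call with a gripper value outside its range is refused whole. The fingers move at their own pace and stop on an object; FORCE is the grip in N (left out, the last holds). Time passes only in rows, so rows that repeat a pose let the fingers close. It gives the time, the measured TCP pose, the force, the opening and the grip force at its end, in the units of the state.
- ctrl.get_state(): the state, without advancing time (a new reading comes with each control period).
- ctrl.get_image(name): name is "side" or "top"; returns a dict with "image" (480x640x3 uint8, red, green, blue), "depth" (480x640 float32, m along the optical axis (not along the pixel's ray), 0 where there is no reading), "fov_y" (degrees; the focal length in pixels is half the picture's height over the tangent of half this angle, whatever the lens; pixels are square), "cx", "cy" (the principal point, pixels), "rvec" (rotation vector, rad) and "tvec" (3), from world to camera coordinates, as OpenCV has them. Camera axes: x right, y down, z forward; pixel columns grow to the right and rows downward; lengths in m; the calibration is good to about 2 mm. A picture is of the moment at which its call begins.
- ctrl.close_job(): hands the job in; it is judged then, once.
The state is a dict: "time": time; "joint_positions": joint angles; "qd": joint speeds; "joint_torque": joint torques, N m; "position": TCP position; "tool_rot": TCP orientation; "ft_force": force on the tool from outside, world axes, zero at the start; "torque": the same for the moment, N m; "grip_width": opening from 0.0 (shut) to 1.0 (fully open); "grip_force": force on a finger pad.
Only numpy, scipy, OpenCV 4.12 (cv2) and the standard library are available. Lean on these libraries where they do the work, as an engineer would, in place of code of your own. Each camera call takes 0.05 s, during which the arm holds its last target. There are 200 camera calls.

## Working session

There is one attempt and no reset: what is moved stays moved. The work goes in short steps, Python scripts to look and compute and a shell command to move; the robot and the scene stay as the last step left them, time stands still between calls to the robot, and variables do not carry over. Pictures are saved under pics/ and viewed, at most 10 in all, crops included, and the job is handed in when it is done.

```bash
mkdir -p pics; ls; cat > h.py <<'E'
import numpy as np, cv2
from scipy.spatial.transform import Rotation as R
from bench import ctrl
def grab(n):
    d=ctrl.get_image(n); np.savez('pics/'+n+'.npz',**d); return d
def load(n): return dict(np.load('pics/'+n+'.npz'))
def cam(d):
    f=240/np.tan(np.radians(float(d['fov_y']))/2); M=R.from_rotvec(d['rvec']).as_matrix(); return f,M,d['tvec']
def pts(d):
    f,M,t=cam(d); v,u=np.mgrid[0:480,0:640]; z=d['depth']
    P=np.stack([(u-d['cx'])/f*z,(v-d['cy'])/f*z,z],-1); return (P-t)@M
def proj(d,p):
    f,M,t=cam(d); q=M@np.array(p)+t; return q[:2]/q[2]*f+[float(d['cx']),float(d['cy'])]
E
python3 - <<'E'
from h import *
for n in('side','top'):
    d=grab(n); cv2.imwrite(f'pics/{n}0.png',d['image'][...,::-1]); f,M,t=cam(d); print(n,f,-M.T@t,M[2],d['cx'],d['cy'])
s=ctrl.get_state(); print(s)
E
```

```text
pics
side 479.0867338612405 [0.11192899 0.60191913 0.79917022] [ 0.42479996 -0.60237362 -0.67578918] 308.2149304269695 235.50597894145508
top 614.3663667035493 [0.45013134 0.00319368 1.46643271] [ 0.04590033 -0.0290005  -0.99852498] 303.05793081579964 239.09313901171384
{'time': 0.1, 'joint_positions': array([ 1.19609402,  0.32175909, -0.07010866,  1.45153713,  0.02260571,
        1.37082599, -0.0569247 ]), 'qd': array([ 0.00099052, -0.0009388 ,  0.00112468, -0.00312909,  0.00117117,
        0.00010094, -0.00042825]), 'joint_torque': array([-9.83542341e-04, -4.92571306e+01, -4.06330414e-01, -3.13398385e+01,
       -6.42620330e-02,  3.94752645e-02,  5.41408463e-05]), 'position': array([ 0.24617977, -0.60103834,  0.22157242]), 'tool_rot': array([-3.08075056e+00, -6.06604467e-01,  6.69249644e-04]), 'ft_force': array([0.19377137, 0.0934334 , 0.16795033]), 'torque': array([0.02488801, 0.0048904 , 0.02534127]), 'grip_force': 0.0, 'grip_width': 1.0011560773330568}
```

View pics/side0.png

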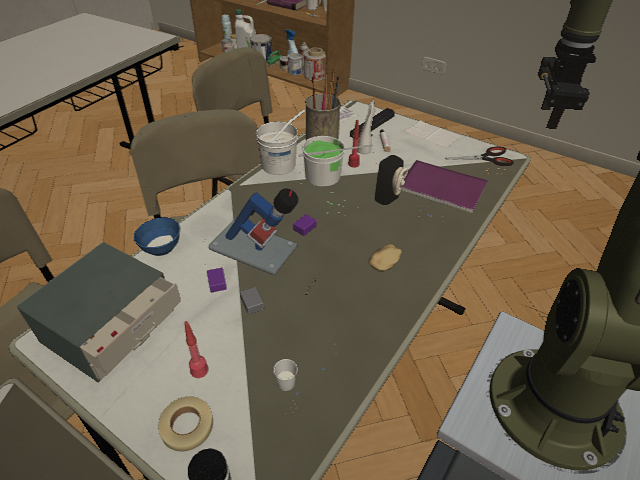

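View pics/top0.png

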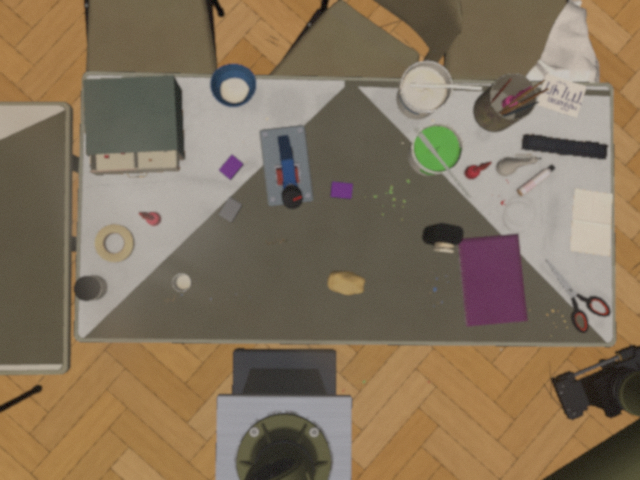

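Side view: gauge at (255,235), knob (286,200), red block in the gauge (264,233). Top view: knob (291,197), plate (286,165), red block (288,175). Candidates for the wax block: red in gauge, top (288,175) / side (264,233), which is the one; purple, top (231,167) and (342,190); grey, top (229,210). Candidates for the knob: black cylinder at top (291,197) on the gauge, which is the one; the black stand (442,234) and the dark cup (90,288) are not.

```bash
python3 - <<'E'
from h import *
for n,(u,v,w) in {'top':(286,168,60),'side':(258,230,60)}.items():
    d=load(n); P=pts(d); im=d['image'].astype(int); r,g,b=im[...,0],im[...,1],im[...,2]
    box=np.zeros((480,640),bool); box[v-w:v+w,u-w:u+w]=1; box&=d['depth']>0
    # plate
    m=box&(abs(P[...,2]-.016)<.006)&(b>r+8)&(b-r<60)
    nl,lab,st,ce=cv2.connectedComponentsWithStats(m.astype(np.uint8)); k=1+st[1:,4].argmax()
    q=P[lab==k][:,:2]
    print(n,'plate',cv2.minAreaRect((q*1000).astype(np.float32)),len(q), P[lab==k][:,2].mean())
    # blue frame
    m=box&(b>r+50)&(b>g+25)&(P[...,2]>.05); q=P[m]; print('frame',q.mean(0),q.min(0),q.max(0),m.sum())
    m=box&(im.max(-1)<60)&(P[...,2]>.13); q=P[m]; vv,uu=np.nonzero(m); print('knob',q.mean(0),q.min(0),q.max(0),m.sum(),uu.min(),uu.max(),vv.min(),vv.max())
    m=box&(r>110)&(g<90)&(b<90); q=P[m]; vv,uu=np.nonzero(m)
    for a in(q[:,2]<.13,q[:,2]>.13): print('red',q[a].mean(0) if a.any() else 0,a.sum(),uu[a].mean(),vv[a].mean())
d=load('side');t=load('top')
cv2.imwrite('pics/c0.png',np.hstack([cv2.resize(d['image'][170:280,200:310,::-1],(400,400)),cv2.resize(t['image'][115:215,236:336,::-1],(400,400))]))
E
```

```text
top plate ((686.3385009765625, 134.56289672851562), (32.29048538208008, 45.58150100708008), 49.08832931518555) 145 0.01914589303015519
frame [ 0.65623232 -0.00081945  0.15510316] [ 0.63016006 -0.01413601  0.13749733] [0.67899843 0.01230623 0.17147981] 228
knob [ 0.59870239 -0.00757705  0.19301201] [ 0.57535182 -0.02861371  0.13191587] [0.69952944 0.0112848  0.20589039] 326 282 301 153 207
red [0.65566496 0.00858807 0.08030086] 89 283.69662921348316 176.34831460674158
red [ 0.5939132  -0.0207539   0.19695556] 9 297.3333333333333 197.88888888888889
side plate ((633.8003540039062, -126.71426391601562), (49.8618049621582, 38.0062255859375), 78.56047821044922) 88 0.0179918964179107
frame [0.66588012 0.00402381 0.13309747] [ 0.60990496 -0.01265677  0.06511379] [0.70961208 0.02028691 0.16989586] 327
knob [5.97252315e-01 3.80788282e-04 1.86447879e-01] [ 0.57468551 -0.02942067  0.13002485] [0.69945877 0.01780022 0.20653706] 461 243 297 189 216
red [ 0.74587568 -0.05755194  0.01150623] 180 258.02222222222224 227.05
red [ 0.59539027 -0.01908307  0.19751716] 9 290.3333333333333 192.77777777777777
```

View pics/c0.png

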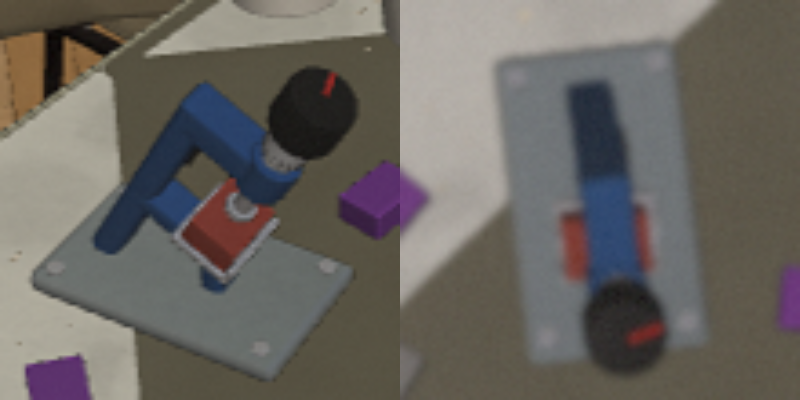

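The crop shows the red block on the anvil and the black knob with a red line, i.e. the right gauge. In the top crop the plate corners are at about full-frame px (260.5,130), (303.5,125.5), (312.3,200), (268.5,205). Next I fit the plate yaw and the knob's top face.

```bash
python3 - <<'E'
from h import *
d=load('top'); f,M,t=cam(d)
C=[]
for u,v in[(260.5,130),(303.5,125.5),(312.3,200),(268.5,205)]:
    r=M.T@np.array([(u-d['cx'])/f,(v-d['cy'])/f,1]); o=-M.T@t; C.append((o+r*(.016-o[2])/r[2])[:2])
C=np.array(C); print(C.round(4), cv2.minAreaRect((C*1000).astype(np.float32)))
ax=(C[0]+C[1]-C[2]-C[3]); yaw1=np.arctan2(ax[1],ax[0])
P=pts(d); im=d['image'].astype(int)
print('plate yaw',np.degrees(yaw1))
# knob in both views: dark+red in box, top-face fit
for n,(u0,u1,v0,v1) in {'top':(278,306,183,212),'side':(270,302,184,216)}.items():
    d=load(n);P=pts(d);im=d['image'].astype(int);b=np.zeros((480,640),bool);b[v0:v1,u0:u1]=1
    m=b&((im.max(-1)<75)|((im[...,0]>100)&(im[...,2]<90)))&(P[...,2]>.14)&(P[...,0]<.64)&(d['depth']>0)
    q=P[m]; a=np.array([-.5*np.cos(yaw1),-.5*np.sin(yaw1),.866]); h=q@a
    top=np.percentile(h,90); s=q[h>top-.006]; print(n,len(q),len(s),'h',np.percentile(h,[50,80,90,98]).round(4))
    c0=np.array([0,0,0])
    e1=np.array([np.cos(yaw1)*.866,np.sin(yaw1)*.866,.5]);e2=np.cross(a,e1)
    k=cv2.minEnclosingCircle(np.c_[s@e1,s@e2].astype(np.float32)*1000); print('circle',k, 'top centre',(k[0][0]*e1+k[0][1]*e2)/1000+np.median(h[h>top-.006])*a)
    w=(k[0][0]*e1+k[0][1]*e2)/1000+(np.median(h[h>top-.006])-.017)*a; print('knob mid',w,'sillhouette centre px',proj(d,w))
    vv,uu=np.nonzero(m);print('mask px',uu.min(),uu.max(),vv.min(),vv.max())
E
```

```text
[[ 0.7752  0.0655]
 [ 0.7879 -0.0367]
 [ 0.6099 -0.0597]
 [ 0.5965  0.0439]] ((692.4354858398438, 3.6045150756835938), (180.03330993652344, 104.4643783569336), 7.373657703399658)
plate yaw 7.136569729825491
top 394 273 h [-0.125  -0.1224 -0.1213 -0.1193]
circle ((604.1334838867188, -84.25977325439453), 22.060216903686523) top centre [ 0.59103884 -0.01091301  0.19481334]
knob mid [ 0.59947299 -0.00985701  0.18009134] sillhouette centre px [292.0208976 196.0786595]
mask px 282 302 184 208
side 475 268 h [-0.1259 -0.1232 -0.1225 -0.1213]
circle ((605.2515869140625, -81.84087371826172), 21.969846725463867) top centre [ 0.59165422 -0.00839828  0.19545076]
knob mid [ 0.60008837 -0.00734228  0.18072876] sillhouette centre px [285.29006949 201.24139995]
mask px 272 298 189 215
```

```bash
cat >> h.py <<'E'
YAW=np.radians(7.2); K=np.array([.5998,-.0086,.1804])
A=np.array([-.5*np.cos(YAW),-.5*np.sin(YAW),.866])
def target(h,phi,k=K):  # TCP h above knob middle along axis; phi deg turned clockwise from j7~0 attitude
    z=-A/np.linalg.norm(A); x=np.array([-np.sin(YAW),np.cos(YAW),0]); y=np.cross(z,x)
    return k+h*A, R.from_matrix(np.c_[x,y,z])*R.from_euler('z',phi,degrees=True)
def rel(p,o):
    s=ctrl.get_state(); c=R.from_rotvec(s['tool_rot'])
    print('t',s['time'],'shift mm',(c.inv().apply(p-s['position'])*1e3).round(1),'turn deg',np.degrees((c.inv()*o).as_rotvec()).round(1))
    print('j',s['joint_positions'].round(2),'F',s['ft_force'].round(1),'T',s['torque'].round(3),'grip',s['grip_force'],s['grip_width'])
E
python3 -m jog '[[[0,0,-50,0,0,0,87],[0,0,-110,0,0,0,87],[0,0,-110,0,0,0,87],[0,0,-110,0,0,0,87]]]'
python3 -c "
from h import *
rel(*target(.12,0))"
```

```text
time: 0.5
position: [0.2468, -0.6024, 0.3352]
tool_rot: [3.078, 0.606, 0.002]
ft_force: [-0.1, -0.1, 0.2]
grip_width: 1.002
grip_force: 0.0
t 0.5 shift mm [ 493.8 -431.5   48.9] turn deg [-25.3  19.8 -73. ]
j [ 1.19  0.3  -0.07  1.26  0.02  1.58 -0.05] F [-0.1 -0.1  0.2] T [-0.028 -0.024  0.029] grip 0.0 1.0017413880391697
```

```bash
python3 -m jog '[[[494,-431,49,-25.3,19.8,-73,87],[494,-431,49,-25.3,19.8,-73,87],[494,-431,49,-25.3,19.8,-73,87],[494,-431,49,-25.3,19.8,-73,87],[494,-431,49,-25.3,19.8,-73,87],[494,-431,49,-25.3,19.8,-73,87],[494,-431,49,-25.3,19.8,-73,87],[494,-431,49,-25.3,19.8,-73,87],[494,-431,49,-25.3,19.8,-73,87],[494,-431,49,-25.3,19.8,-73,87]]]'
python3 -c "
from h import *
rel(*target(.12,0))"
```

```text
time: 1.5
position: [0.4872, -0.1706, 0.2874]
tool_rot: [1.826, 2.07, 0.557]
ft_force: [0.5, -0.6, 0.0]
grip_width: 0.998
grip_force: 0.0
t 1.5 shift mm [146.4  60.6  40.2] turn deg [-0.6 -0.8 -0.3]
j [ 0.68 -0.3  -0.14  2.04 -0.42  1.03  0.81] F [ 0.5 -0.6  0. ] T [-0.176  0.43  -0.093] grip 0.0 0.9979585185394971
```

```bash
python3 -c "
from h import *
rel(*target(.07,0))"
```

```text
t 1.5 shift mm [145.6  61.1  90.1] turn deg [-0.6 -0.8 -0.3]
j [ 0.68 -0.3  -0.14  2.04 -0.42  1.03  0.81] F [ 0.5 -0.6  0. ] T [-0.176  0.43  -0.093] grip 0.0 0.9979585185394971
```

```bash
python3 -m jog '[[[146,61,90,-0.6,-0.8,-0.3,87],[146,61,90,-0.6,-0.8,-0.3,87],[146,61,90,-0.6,-0.8,-0.3,87],[146,61,90,-0.6,-0.8,-0.3,87],[146,61,90,-0.6,-0.8,-0.3,87],[146,61,90,-0.6,-0.8,-0.3,87]]]'
python3 -c "
from h import *
rel(*target(.07,0))"
```

```text
time: 2.1
position: [0.5648, -0.0131, 0.2424]
tool_rot: [1.811, 2.06, 0.548]
ft_force: [0.5, 0.6, -0.5]
grip_width: 0.999
grip_force: 0.0
t 2.1 shift mm [ 0.1 -0.4  1.3] turn deg [-0.1  0.   0.2]
j [ 0.49 -0.24 -0.4   2.08 -0.27  0.79  0.35] F [ 0.5  0.6 -0.5] T [-0.048  0.521  0.006] grip 0.0 0.9994311264198383
```

```bash
python3 -m jog '[[[0,0,0,0,0,-80,87],[0,0,0,0,0,-80,87],[0,0,0,0,0,-80,87],[0,0,0,0,0,-80,87],[0,0,0,0,0,-80,87],[0,0,0,0,0,-80,87],[0,0,0,0,0,-80,87],[0,0,0,0,0,-80,87],[0,0,0,0,0,-80,87],[0,0,0,0,0,-80,87]]]'
python3 -c "
from h import *
rel(*target(.07,-150))"
```

```text
time: 3.1
position: [0.5653, -0.0158, 0.2441]
tool_rot: [0.061, 2.62, 0.1]
ft_force: [0.2, -0.6, 0.5]
grip_width: 1.004
grip_force: 0.0
t 3.1 shift mm [1.9 2.6 2.7] turn deg [ -0.2  -0.  -69.8]
j [ 0.27 -0.23 -0.21  2.08 -0.19  0.78  1.68] F [ 0.2 -0.6  0.5] T [ 0.022  0.439 -0.018] grip 0.0 1.0043771332577431
```

```bash
python3 -m jog '[[[2,2,2,0,0,-40,87],[2,2,2,0,0,-40,87],[2,2,2,0,0,-40,87],[2,2,2,0,0,-40,87],[2,2,2,0,0,-40,87],[2,2,2,0,0,-40,87]]]'
python3 -c "
from h import *
rel(*target(-.016,-120))
for n in('side','top'):
    d=grab(n); 
    q=proj(d,K).astype(int); c=d['image'][q[1]-50:q[1]+50,q[0]-50:q[0]+50,::-1]; cv2.imwrite(f'pics/{n}1.png',cv2.resize(c,(400,400)))
cv2.imwrite('pics/c1.png',np.hstack([cv2.imread('pics/side1.png'),cv2.imread('pics/top1.png')]))
"
```

```text
time: 3.7
position: [0.5647, -0.0133, 0.2416]
tool_rot: [-0.835, 2.488, -0.143]
ft_force: [0.2, -0.7, -0.9]
grip_width: 1.0
grip_force: 0.0
t 3.7 shift mm [-0.2  0.5 86.7] turn deg [-0.2 -0.  -0. ]
j [ 0.16 -0.23 -0.12  2.09 -0.15  0.77  2.34] F [ 0.2 -0.7 -0.9] T [ 0.083  0.469 -0.056] grip 0.0 0.9999274422928746
```

View pics/c1.png

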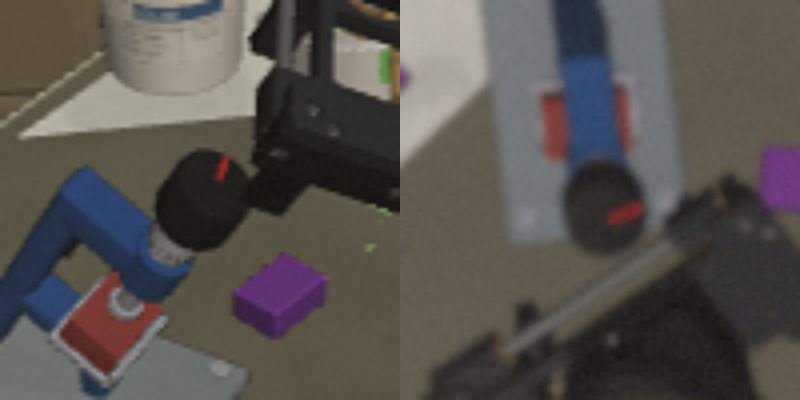

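The picture shows the open fingers above the knob (crop right half: knob (605,205), finger middle about (600,290), along the axis). Nothing has moved, so I advance along the axis.

```bash
python3 -m jog '[[[0,0.5,20,0,0,0,87],[0,0.5,40,0,0,0,87],[0,0.5,55,0,0,0,87],[0,0.5,70,0,0,0,87],[0,0.5,87,0,0,0,87],[0,0.5,87,0,0,0,87]]]'
python3 -c "
from h import *
rel(*target(-.016,-120))
for n in('side','top'):
    d=grab(n); 
    q=proj(d,K).astype(int); c=d['image'][q[1]-50:q[1]+50,q[0]-50:q[0]+50,::-1]; cv2.imwrite(f'pics/{n}1.png',cv2.resize(c,(400,400)))
cv2.imwrite('pics/c2.png',np.hstack([cv2.imread('pics/side1.png'),cv2.imread('pics/top1.png')]))
"
```

```text
time: 4.4
position: [0.6073, -0.0059, 0.1642]
tool_rot: [-0.836, 2.49, -0.14]
ft_force: [-0.0, -0.8, -0.7]
grip_width: 1.002
grip_force: 0.0
t 4.4 shift mm [-0.3 -2.1 -1.9] turn deg [-0.  -0.2 -0. ]
j [ 0.15 -0.06 -0.14  2.1  -0.13  0.59  2.32] F [-0.  -0.8 -0.7] T [ 0.068  0.522 -0.019] grip 0.0 1.0021811534325438
```

View pics/c2.png

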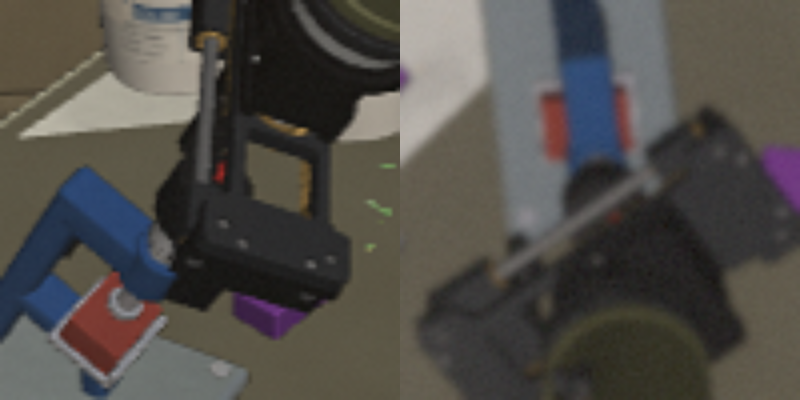

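The knob sits between the fingers, which are clear of the frame. I'll close gently.

```bash
python3 -m jog '[[[0,0,0,0,0,0,60],[0,0,0,0,0,0,50],[0,0,0,0,0,0,35],[0,0,0,0,0,0,35],[0,0,0,0,0,0,35],[0,0,0,0,0,0,35]]]' 15
python3 -c "
from h import *
rel(*target(-.016,-120))
s=ctrl.get_state();print(s['torque']@A,s['ft_force']@A)"
```

```text
time: 5.1
position: [0.6086, -0.0054, 0.1673]
tool_rot: [-0.838, 2.485, -0.143]
ft_force: [0.5, -2.4, 0.8]
grip_width: 0.536
grip_force: 2.2
t 5.1 shift mm [ 2.2 -1.1  0.1] turn deg [-0.2  0.1  0.1]
j [ 0.15 -0.07 -0.14  2.1  -0.13  0.59  2.32] F [ 0.5 -2.4  0.8] T [-0.493  0.048 -0.369] grip 2.1514034341089427 0.5360098367529954
-0.07843388982713508 0.5522427812979537
```

```bash
python3 -m jog '[[[0,0,0,0,0,0,35],[0,0,0,0,0,0,35],[0,0,0,0,0,0,35],[0,0,0,0,0,0,35]]]' 20
python3 -c "
from h import *
rel(*target(-.016,-120))
s=ctrl.get_state();print(s['torque']@A,s['ft_force']@A)"
```

```text
time: 5.5
position: [0.6096, -0.007, 0.1679]
tool_rot: [-0.836, 2.484, -0.145]
ft_force: [3.4, -3.3, -1.1]
grip_width: 0.488
grip_force: 20.0
t 5.5 shift mm [2.2 0.8 0.2] turn deg [-0.3  0.1  0.1]
j [ 0.15 -0.07 -0.14  2.1  -0.13  0.58  2.32] F [ 3.4 -3.3 -1.1] T [-0.393  0.075 -0.252] grip 20.036321114748716 0.48845238716167133
-0.027810907717610592 -2.4332530764918716
```

```bash
cat > st.py <<'E'
from h import *
rel(*target(-.016,0))
s=ctrl.get_state();c=R.from_rotvec(s['tool_rot']);print('Taxis',s['torque']@A,'Ftool',c.inv().apply(s['ft_force']).round(1))
E
python3 -m jog '[[[0,0,0.3,0,0,8,35],[0,0,0.5,0,0,16,35],[0,0,0.8,0,0,24,35],[0,0,1.1,0,0,32,35],[0,0,1.3,0,0,40,35]]]' 20; python3 st.py
python3 -m jog '[[[0,0,0.3,0,0,8,35],[0,0,0.5,0,0,16,35],[0,0,0.8,0,0,24,35],[0,0,1.1,0,0,32,35],[0,0,1.3,0,0,40,35]]]' 20; python3 st.py
```

```text
time: 6.0
position: [0.6105, -0.0078, 0.1668]
tool_rot: [0.072, 2.615, 0.101]
ft_force: [5.8, -5.7, -1.8]
grip_width: 0.49
grip_force: 20.0
t 6.0 shift mm [ 2.6  0.1 -1.1] turn deg [ 0.1  0.5 79.7]
j [ 0.19 -0.06 -0.18  2.1  -0.14  0.58  1.62] F [ 5.8 -5.7 -1.8] T [-0.958 -0.267 -0.458] grip 20.012090688105673 0.48956107781971947
Taxis 0.09542105660657986 Ftool [-4.5 -5.6  4.1]
time: 6.5
position: [0.6108, -0.0086, 0.1654]
tool_rot: [0.977, 2.469, 0.338]
ft_force: [3.5, -6.8, -2.3]
grip_width: 0.488
grip_force: 20.0
t 6.5 shift mm [ 2.3 -0.6 -2.5] turn deg [ 0.1  0.4 39.7]
j [ 0.23 -0.06 -0.22  2.1  -0.14  0.58  0.93] F [ 3.5 -6.8 -2.3] T [-1.46   0.037 -0.768] grip 19.98419207520783 0.48842454506467914
Taxis 0.05674853910601082 Ftool [-6.2 -3.7  3.4]
```

```bash
for i in 1; do python3 -m jog '[[[0,0,0.3,0,0,8,35],[0,0,0.5,0,0,16,35],[0,0,0.7,0,0,20,35]]]' 20 >/dev/null; python3 st.py;done
python3 -m jog '[[[0,0,0.3,0,0,8,35],[0,0,0.5,0,0,16,35],[0,0,0.7,0,0,20,35]]]' 20 >/dev/null; python3 st.py
```

```text
t 6.8 shift mm [ 2.1 -0.9 -3.2] turn deg [ 0.1  0.4 19.8]
j [ 0.25 -0.06 -0.23  2.1  -0.14  0.58  0.58] F [ 1.7 -8.2 -0.6] T [-1.568  0.31  -0.757] grip 19.992538271471858 0.48818180331244576
Taxis 0.10309109965156417 Ftool [-8.  -2.6  0.9]
t 7.1 shift mm [ 1.7 -1.  -3.5] turn deg [ 0.1  0.4 -0.2]
j [ 0.27 -0.06 -0.25  2.1  -0.14  0.58  0.23] F [-2.9 -7.6  4.2] T [-1.512  1.138 -0.631] grip 20.0090474775061 0.4853627706591643
Taxis 0.13185040674167048 Ftool [-7.2 -1.1 -5.5]
```

```bash
python3 -m jog '[[[0,0,0,0,0,8,35],[0,0,0,0,0,16,35],[0,0,0,0,0,20,35]]]' 20 >/dev/null; python3 st.py
python3 -m jog '[[[0,0,0,0,0,8,35],[0,0,0,0,0,16,35],[0,0,0,0,0,20,35]]]' 20 >/dev/null; python3 st.py
```

```text
t 7.4 shift mm [ 1.2 -1.1 -3.5] turn deg [  0.2   0.3 -20.2]
j [ 0.28 -0.06 -0.27  2.1  -0.14  0.58 -0.12] F [-3.4 -7.7  3.2] T [-1.476  1.131 -0.61 ] grip 20.02572467783466 0.49153937519271457
Taxis 0.13311124328059334 Ftool [-7.5  0.5 -4.9]
t 7.7 shift mm [ 0.8 -1.  -3.5] turn deg [  0.2   0.3 -40.2]
j [ 0.3  -0.06 -0.28  2.1  -0.15  0.58 -0.46] F [-5.1 -7.1  4.2] T [-1.322  1.382 -0.419] grip 20.04402390215546 0.48841938315349437
Taxis 0.2059248444038606 Ftool [-6.9  1.8 -6.6]
```

```bash
python3 -m jog '[[[0,0,0,0,0,8,35],[0,0,0,0,0,16,35],[0,0,0,0,0,24,35],[0,0,0,0,0,32,35]]]' 20 >/dev/null; python3 st.py
python3 -m jog '[[[0,0,0,0,0,8,35],[0,0,0,0,0,16,35],[0,0,0,0,0,24,35],[0,0,0,0,0,32,35],[0,0,0,0,0,32,35]]]' 20 >/dev/null; python3 st.py
```

```text
t 8.1 shift mm [ 0.3 -0.6 -3.6] turn deg [  0.2   0.2 -72.3]
j [ 0.33 -0.06 -0.31  2.1  -0.15  0.58 -1.02] F [-6.3 -5.9  4.4] T [-0.851  1.498 -0.236] grip 20.041037793271244 0.48671445983817024
Taxis 0.12427449866911587 Ftool [-5.2  3.7 -7.3]
t 8.6 shift mm [ 0.   0.1 -3.6] turn deg [ 2.000e-01  1.000e-01 -1.041e+02]
j [ 0.35 -0.06 -0.34  2.1  -0.15  0.58 -1.57] F [-7.4 -4.9  4.9] T [-0.532  1.387 -0.347] grip 20.03890820313245 0.4844730901719897
Taxis -0.12383219577552237 Ftool [-3.3  4.9 -8.2]
```

```bash
python3 -m jog '[[[0,0,0,0,0,0,60],[0,0,0,0,0,0,87],[0,0,0,0,0,0,87],[0,0,0,0,0,0,87],[0,0,0,0,0,0,87],[0,0,0,0,0,0,87],[0,0,0,0,0,0,87]]]' 
python3 -m jog '[[[0,0,-15,0,0,0,87],[0,0,-35,0,0,0,87],[0,0,-55,0,0,0,87],[0,0,-75,0,0,0,87],[0,0,-80,0,0,0,87]]]'
python3 -c "
from h import *
rel(*target(.07,0))
for n in('side','top'):
    d=grab(n); 
    q=proj(d,K).astype(int); c=d['image'][q[1]-50:q[1]+50,q[0]-50:q[0]+50,::-1]; cv2.imwrite(f'pics/{n}1.png',cv2.resize(c,(400,400)))
cv2.imwrite('pics/c3.png',np.hstack([cv2.imread('pics/side1.png'),cv2.imread('pics/top1.png')]))
"
```

```text
time: 9.3
position: [0.6106, -0.005, 0.1636]
tool_rot: [-2.942, 0.172, -0.781]
ft_force: [0.5, 0.7, 0.4]
grip_width: 0.977
grip_force: 0.0
time: 9.8
position: [0.5713, -0.0103, 0.2354]
tool_rot: [-2.941, 0.173, -0.787]
ft_force: [0.3, -0.9, -0.3]
grip_width: 0.999
grip_force: 0.0
t 9.8 shift mm [-2.3  2.5 -8.1] turn deg [   0.4   -0.2 -103.9]
j [ 0.36 -0.22 -0.3   2.08 -0.22  0.75 -1.52] F [ 0.3 -0.9 -0.3] T [-0.048  0.524 -0.069] grip 0.0 0.9989109187004568
```

View pics/c3.png

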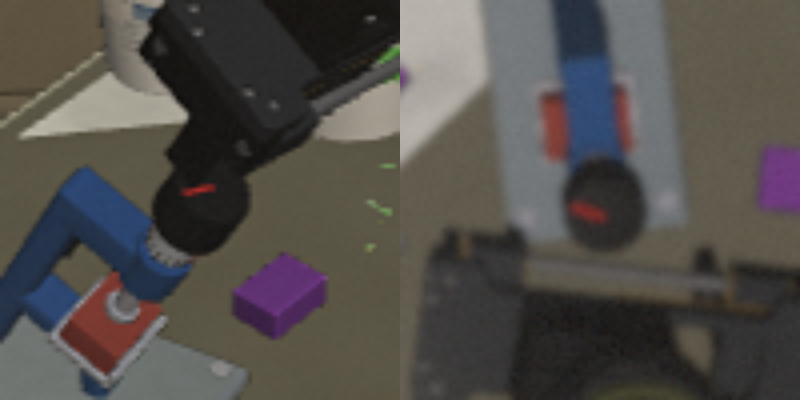

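```bash
python3 - <<'E'
from h import *
p,o=target(.07,-104); s=ctrl.get_state(); rel(np.array([.487,-.19,.30]),R.from_rotvec(s['tool_rot']))
E
```

```text
t 9.9 shift mm [ -16.1  177.2 -110.2] turn deg [0. 0. 0.]
j [ 0.36 -0.22 -0.3   2.09 -0.22  0.75 -1.52] F [ 0.6  0.6 -0. ] T [-0.008  0.591 -0.023] grip 0.0 0.9985346593282123
```

```bash
python3 -m jog '[[[-4,20,-40,0,0,0,87],[-16,60,-75,0,0,0,87],[-16,105,-100,0,0,0,87],[-16,150,-110,0,0,0,87],[-16,177,-110,0,0,0,87],[-16,177,-110,0,0,0,87]]]'
python3 - <<'E'
from h import *
e1=np.array([np.cos(YAW)*.866,np.sin(YAW)*.866,.5]);e2=np.cross(A,e1)
for n,(u0,u1,v0,v1) in {'top':(278,306,183,212),'side':(270,302,184,218)}.items():
    d=grab(n);P=pts(d);im=d['image'].astype(int);b=np.zeros((480,640),bool);b[v0:v1,u0:u1]=1
    red=(im[...,0]>100)&(im[...,2]<90)&(im[...,1]<90)
    m=b&((im.max(-1)<75)|red)&(P[...,2]>.14)&(P[...,0]<.64)&(d['depth']>0)
    h=P[m]@A; top=np.percentile(h,90); s=P[m][h>top-.006]; print(n,len(h),len(s),np.percentile(h,[50,80,90,98]).round(4))
    k=cv2.minEnclosingCircle(np.c_[s@e1,s@e2].astype(np.float32)*1000); H=np.median(h[h>top-.006])
    cen=(k[0][0]*e1+k[0][1]*e2)/1000+H*A; q=P[m&red]-cen; q=q.mean(0); print(k,'mid',cen-.017*A,'line angle ccw from e1',np.degrees(np.arctan2(q@e2,q@e1)), 'off',np.hypot(q@e1,q@e2))
    cv2.imwrite(f'pics/{n}9.png',d['image'][...,::-1])
# initial line: saved frames, rays to the top face plane
o0=np.array([.5913,-.0097,.1951])
for n in('side','top'):
  d=load(n)
  for tag,fn,c0 in(('before',n+'0',o0),('after',n+'9',o0-.0036*A)):
    im=cv2.imread(f'pics/{fn}.png').astype(int)[...,::-1]; q=proj(d,c0).astype(int); b=np.zeros((480,640),bool); b[q[1]-11:q[1]+12,q[0]-11:q[0]+12]=1
    v,u=np.nonzero(b&(im[...,0]>100)&(im[...,2]<90)&(im[...,1]<90)); f,M,t=cam(d); cc=-M.T@t
    r=np.c_[(u-d['cx'])/f,(v-d['cy'])/f,np.ones(len(u))]@M; X=cc+r*(((c0-cc)@A)/(r@A))[:,None]-c0; X=X.mean(0)
    print(n,tag,len(u),'angle ccw',np.degrees(np.arctan2(X@e2,X@e1)),np.hypot(X@e2,X@e1))
E
```

```text
time: 10.5
position: [0.4846, -0.1967, 0.2981]
tool_rot: [-2.943, 0.189, -0.781]
ft_force: [-0.1, 0.2, 0.3]
grip_width: 1.0
grip_force: 0.0
top 377 257 [-0.1288 -0.1259 -0.1249 -0.1225]
((604.32568359375, -84.20706176757812), 21.292823791503906) mid [ 0.60136222 -0.00890289  0.17718444] line angle ccw from e1 67.0624438898545 off 0.009835506332631975
side 479 272 [-0.1291 -0.1267 -0.1259 -0.1247]
((604.144287109375, -82.74507904052734), 22.30422019958496) mid [ 0.60092471 -0.00748462  0.17726558] line angle ccw from e1 55.75182927405343 off 0.010749313417999012
side before 11 angle ccw -68.48029049325945 0.011032739380877933
side after 10 angle ccw 54.95848746280288 0.010045893020132987
top before 16 angle ccw -80.28746634336729 0.010679929453413698
top after 21 angle ccw 69.0051838355057 0.009185596456159552
```

View pics/side9.png

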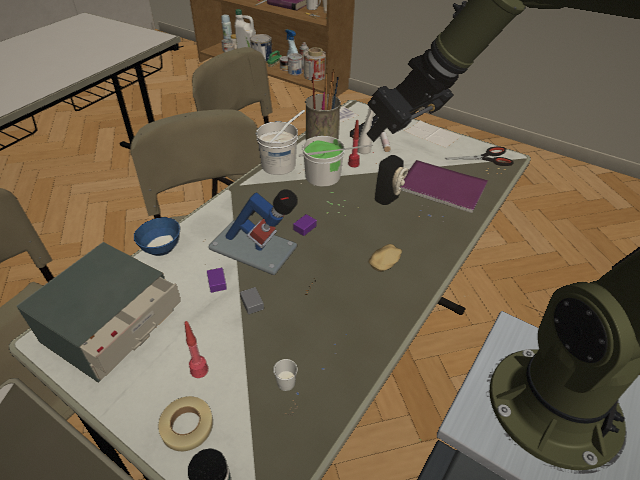

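In the picture the gauge, the block (264,233) and the bystanders are all where they started, and the arm is clear. The red line turned about 224° clockwise, which matches the commanded turn. The knob sank about 3.5 mm, or about 106° of thimble, so the ratchet slipped about 118°.

```bash
python3 -c "
from bench import ctrl
print(ctrl.close_job())"
```

```text
the job is handed in; nothing more can be done
None
```

The spindle is screwed down onto the red wax block, the ratchet slipped about 118° (estimated from the knob's 224° turn and its 3.5 mm sink), the knob is released, the surroundings look unmoved in the last picture, and the job is handed in at about 10.6 s.

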